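Put the pattern weight away and shut the drawer

TASK

Put the red pattern weight away in the open top drawer of the parts chest, standing upright on the drawer's floor, let go of it, and then push the drawer fully shut. Leave the blue weight standing where it is.

Things in the scene. Friction and masses are not known exactly. Their poses are not given: they have to be found in the camera images.
- red_weight_center (a point): Loose red pattern weight (0.27 to 0.5 kg): a disc 60 mm across and 16 mm thick, with an upright round grip 25 mm in diameter on top of it; 62 mm tall in all, the grip spanning 16 to 62 mm above the underside. This point is on its axis, half-way up (31 mm above its underside). Its z axis points up. It stands upright on the table at the start.
- blue_weight_center (a point): The same kind of weight in blue, also standing on the table: a bystander, to be left alone. Point on its axis, 31 mm above its underside.
- chest_drawer0_handle (a point): Middle of the horizontal steel bar handle (11 mm thick, 120 mm long), 35 mm off the blue front (15 mm thick) of the open top drawer. x points level into the chest, the way it shuts; y along the bar; z up. From this point: drawer floor 52 mm below; inside of the tray 56 to 271 mm along x, 109 mm to either side; top edge of the front 25 mm above; chest top 38 mm above.
- chest_drawer0 (a joint): How far the top drawer is pulled out, in m: 0 is fully shut (at its stop), 0.14 to 0.175 at the start. It slides along the handle's x with 1 N friction, stays where left and is shut by pushing handle or front. The fixed grey chest (260 mm wide) roofs over all that lies more than 50 mm plus this value behind the handle; an upright weight passes under with 15 mm to spare.
Mind the look-alikes: they are no part of the job. Of the things shaped like the part that bears red_weight_center, the red one is meant.

How it is judged:
On the way:
1. the red weight stands in the drawer, let go, while the drawer is still open (x of red_weight_center in the frame of chest_drawer0_handle between 0.06 and 0.28 m and y of red_weight_center in the frame of chest_drawer0_handle between -0.11 and 0.11 m and z of red_weight_center in the frame of chest_drawer0_handle between -0.036 and -0.006 m and angle between red_weight_center's own z axis and vertical below 0.2 rad and value of joint chest_drawer0 above 0.06 m and contact force between the fingers and red_weight below 0.3 N), for 0.2 s.
At the end, for the whole second after the job is handed in: The red weight stands on the floor of the top drawer within 11 degrees of upright and at rest, and the drawer is shut to within 12 mm (x of red_weight_center in the frame of chest_drawer0_handle between 0.06 and 0.28 m and y of red_weight_center in the frame of chest_drawer0_handle between -0.11 and 0.11 m and z of red_weight_center in the frame of chest_drawer0_handle between -0.036 and -0.006 m and angle between red_weight_center's own z axis and vertical below 0.2 rad and value of joint chest_drawer0 below 0.012 m and linear speed of red_weight below 0.02 m/s); the robot touches nothing.
It fails at once if the blue weight is moved by more than 25 mm (distance of blue_weight_center from where it was at the start of the episode above 0.025 m).
It also fails if it takes over 48 s, if anything falls off the work surface, if the arm or the gripper's body presses on something with over 40 N, if the wrist force passes 120 N, or if a joint passes its speed limit or range.

ROBOT

A 6-joint arm with a two-finger parallel gripper is mounted at the origin on the work surface. World frame = base frame: x ahead of the robot, y to its left, z up, the work surface at z = 0. Lengths are in m, angles in rad, forces in N, time in s.
With the tool pointing down it reaches from about 0.425 to 0.95 m from the base axis. Payload 3.5 kg.
Tool frame: the origin (TCP) lies on the centre line of the jaws, within the pads' length; the fingertips stand tip_extent ahead of it and the grasp point (between the pads) lies 2 mm behind it (tip_extent is the distance from the TCP to the fingertips, in m); z points along the fingers, y is the direction in which the jaws open and shut (so a half turn about z gives the same grasp; the last joint's range is limited). The gripper opens to 85 mm and grips with 20 to 120 N. Pads are 22 mm wide; open, the fingers measure 114 mm over their backs; the gripper's body (76 mm by 85 mm) begins 54 mm behind the grasp point. The pads swing forward as they close: fully open they stand 13 mm farther back than shut.
Start: joints at [1.061, 0.286, 1.577, -0, 1.279, -0.15], TCP at [0.238, 0.632, 0.215] pointing down, gripper open.
Joint ranges: [-2.77, 2.77], [-0.9, 2.22], [0.21, 2.48], [-1.53, 4.67], [0.24, 2.81], [-2.84, 2.84]. Speed limits (rad/s): [2.79, 2.79, 3.14, 3.14, 3.14, 3.14].

INTERFACE

Orientations are given as a unit quaternion [x, y, z, w].
In Python, from plant import * gives the robot as it stands.
- The arm moves only by the shell command python3 -m crank 'ROWS' [FORCE]. ROWS is JSON, a list of rows, each a list of 7 numbers: the gripper's target within -1 to 1 (shut at 1, half-way at 0, fully open at -1), then the shift along the tool's x, y, z in cm, then the turn, a rotation vector about the tool's x, y, z in degrees. In form: [[fingers, tx, ty, tz, wx, wy, wz], ...]. A call has 1 to 5 rows; each row shifts and turns the commanded pose from where the row before left it, along the tool's axes as they then stand; what a row does not reach is not made up. A row lasts 1/10 s, in which the tool goes at most 50 mm and 8.59 degrees, less where a joint would pass 70% of its speed; a pose out of reach is approached as far as the arm can. A call is refused whole if a number of a shift passes 5 or a number of a turn 8.59, either way. A call with a gripper value outside its range is refused whole. The fingers move at their own pace and stop on an object; FORCE is the grip in N (left out, the last holds). Time passes only in rows, so rows that do not move let the fingers close. It gives the time, the measured TCP pose, the force and the opening at its end, in the units of the state.
- get_state(): the state, without advancing time (a new reading comes with each control period).
- read_camera(name): name is "side" or "top"; returns a dict with "color" (400x640x3 uint8, red, green, blue), "vfov" (degrees; the focal length in pixels is half the picture's height over the tangent of half this angle, whatever the lens; pixels are square), "cx", "cy" (the principal point, pixels), "cam_to_world" (4x4, takes a point from camera to world coordinates). Camera axes: x right, y up, looking along -z (the intrinsics and any distortion apply to the point x, -y, -z); pixel columns grow to the right and rows downward; lengths in m; the calibration is good to about 2 mm. A picture is of the moment at which its call begins. There is no depth.
- sign_off(): hands the job in, once; it reports no verdict.
Trained networks look in the newest picture that a camera, given by its name, has taken for a name from the list of things; names that differ only in an ending like _2 or _b are one class to them, and where a whole thing is asked for, a point or a joint stands for the part that bears it (a point fixed in the world has none). Each returns a list of dicts, best first, with "p" (0 to 1); they miss things now and then, are a little off and sometimes report something else, mostly with a low value. They report only what shows in the picture. A call takes as long as a camera call. They do not tell look-alikes from the thing itself.
- trace(thing, camera): "pixels" (400x640 bool, what is visible of it) and "location" ([column, row] in pixels, amid what is visible of it).
- place_of(thing, camera): "location" ([column, row] in pixels: a listed point, or the origin of a listed thing).
The state is a dict: "time": time; "qpos": joint angles; "dq": joint speeds; "joint_efforts": joint torques, N m; "eef_pos": TCP position; "tcp_rot": TCP orientation; "contact_force": force on the tool from outside, world axes, zero at the start; "wrist_torque": the same for the moment, N m; "opening": opening from 0.0 (shut) to 1.0 (fully open).
Only numpy, scipy, OpenCV 4.12 (cv2) and the standard library are available. Lean on these libraries where they do the work, as an engineer would, in place of code of your own. Each camera call takes 0.05 s, during which the arm holds its last target.

## Working session

There is one attempt and no reset: what is moved stays moved. The work goes in short steps, Python scripts to look and compute and a shell command to move; the robot and the scene stay as the last step left them, time stands still between calls to the robot, and variables do not carry over. Pictures are saved under pics/ and viewed, and the job is handed in when it is done.

```bash
ls; mkdir -p pics
python3 - <<'E'
from plant import *
import cv2,numpy as np
s=get_state();print(s)
for n in("side","top"):
    c=read_camera(n);cv2.imwrite(f"pics/{n}0.png",c["color"][:,:,::-1])
    print(n,{k:v for k,v in c.items() if k!="color"})
    for t in("red_weight_center","blue_weight_center","chest_drawer0_handle"):
        print(t,[(r["p"],r["location"]) for r in place_of(t,n)])
E
```

```text
pics
{'time': 0.0, 'qpos': array([ 1.06099829e+00,  2.87187016e-01,  1.57818448e+00, -2.66120748e-05,
        1.27862368e+00, -1.49998630e-01]), 'dq': array([-0.00115121, -0.00067086,  0.00019929, -0.00043036,  0.00168809,
       -0.0004249 ]), 'joint_efforts': array([-4.45553105e-04, -4.06003439e+01, -2.92617470e+01, -2.36798314e-04,
        6.00311992e-03,  7.81475194e-06]), 'eef_pos': array([0.23728828, 0.63116406, 0.21402895]), 'tcp_rot': array([ 1.78926980e-01,  9.83861623e-01, -1.14060821e-03, -3.77093575e-04]), 'contact_force': array([-0.37355086,  0.0255418 ,  0.19413984]), 'wrist_torque': array([-0.02802402, -0.02550363, -0.0136615 ]), 'opening': 1.0063220322098583}
side {'vfov': 45.914506831076764, 'cx': 320.4746602248445, 'cy': 196.61445455184838, 'cam_to_world': array([[ 0.95267898,  0.21692427, -0.21294747,  0.28667797],
       [-0.30371967,  0.70815799, -0.63739048, -0.78490221],
       [ 0.01253498,  0.67190484,  0.7405314 ,  0.9488864 ],
       [ 0.        ,  0.        ,  0.        ,  1.        ]])}
red_weight_center [(0.92, [255.4, 352.5]), (0.72, [327.2, 316.3])]
blue_weight_center [(0.68, [389.9, 296.9])]
chest_drawer0_handle [(0.88, [282.3, 139.0])]
top {'vfov': 42.76287089192499, 'cx': 323.1356415642811, 'cy': 205.9051801118523, 'cam_to_world': array([[ 0.01874784,  0.99494069, -0.09869925,  0.37573712],
       [-0.99950669,  0.02113815,  0.0232283 , -0.07301753],
       [ 0.0251971 ,  0.09821508,  0.99484617,  1.43160984],
       [ 0.        ,  0.        ,  0.        ,  1.        ]])}
red_weight_center [(0.86, [411.4, 287.2]), (0.75, [399.8, 227.9])]
blue_weight_center [(0.85, [400.7, 173.9])]
chest_drawer0_handle [(0.66, [238.1, 214.1])]
```

View pics/side0.png

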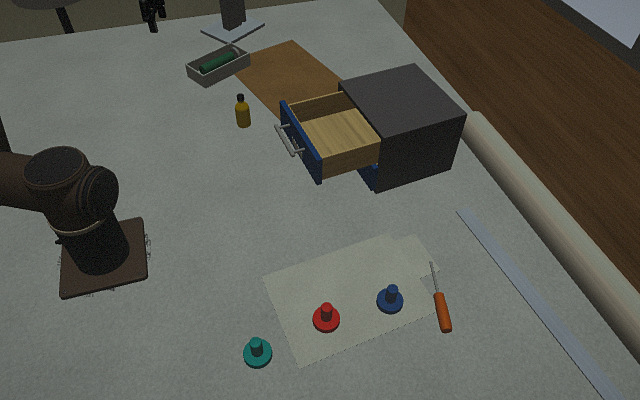

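View pics/top0.png

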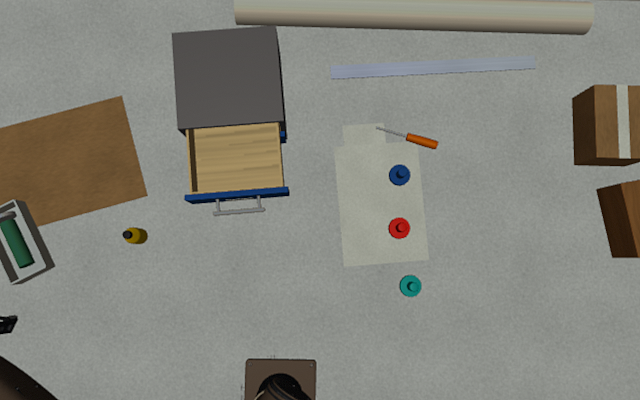

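The look-alikes are teal (side 257,352 / top 411,286), red (327,316 / 400,228) and blue (390,298 / 400,174). I choose the red one. The network's best hit was the teal weight, so I'm rejecting it. Next I'll take a close crop and triangulate.

```bash
cat > h.py <<'E'
from plant import *
import cv2,numpy as np
from scipy.optimize import least_squares
def cal(c):
    H,W=c["color"].shape[:2];f=H/2/np.tan(np.radians(c["vfov"])/2)
    return f,c["cx"],c["cy"],np.array(c["cam_to_world"])
def proj(k,P):
    f,cx,cy,T=k;p=T[:3,:3].T@(np.asarray(P)-T[:3,3]);return np.array([cx+f*p[0]/-p[2],cy-f*p[1]/-p[2]])
def onz(k,uv,z):
    f,cx,cy,T=k;d=T[:3,:3]@np.array([(uv[0]-cx)/f,-(uv[1]-cy)/f,-1]);o=T[:3,3];return o+d*(z-o[2])/d[2]
def tri(ks,uvs):
    r=least_squares(lambda P:np.concatenate([proj(k,P)-u for k,u in zip(ks,uvs)]),[.5,0,.1]);return r.x,np.sqrt(np.mean(r.fun**2))
E
python3 - <<'E'
from h import *
C={n:read_camera(n) for n in("side","top")};K={n:cal(C[n]) for n in C}
a=cv2.resize(C["side"]["color"][280:370,220:420],None,fx=4,fy=4);cv2.imwrite("pics/crop_w.png",a[:,:,::-1])
b=cv2.resize(C["top"]["color"][110:230,165:300],None,fx=5,fy=5,interpolation=cv2.INTER_CUBIC);cv2.imwrite("pics/crop_d.png",b[:,:,::-1])
b=cv2.resize(C["side"]["color"][55:200,260:475],None,fx=3.7,fy=3.7,interpolation=cv2.INTER_CUBIC);cv2.imwrite("pics/crop_ds.png",b[:,:,::-1])
ks=[K["side"],K["top"]]
for n,s,t in(("red",(327.2,316.3),(399.8,227.9)),("blue",(389.9,296.9),(400.7,173.9)),("teal",(255.4,352.5),(411.4,287.2)),("handle",(282.3,139),(238.1,214.1))):
    z=.031
    print(n,tri(ks,[s,t]),onz(ks[0],s,z),onz(ks[1],t,z))
# red colour mask
for n in C:
    im=C[n]["color"].astype(int);m=(im[...,0]>110)&(im[...,1]<60)&(im[...,2]<60)
    ys,xs=np.nonzero(m);print(n,m.sum(),xs.min(),xs.max(),ys.min(),ys.max(),xs.mean(),ys.mean())
E
```

```text
red (array([ 0.46097441, -0.32083482,  0.01743582]), np.float64(0.43311525239265625)) [ 0.45956557 -0.32775764  0.031     ] [ 0.45830436 -0.31807776  0.031     ]
blue (array([ 0.60916701, -0.32096979,  0.02429072]), np.float64(0.1748975796919022)) [ 0.60633903 -0.32427624  0.031     ] [ 0.60879973 -0.31999876  0.031     ]
teal (array([ 0.29637003, -0.35356117,  0.01532057]), np.float64(0.005770954236597865)) [ 0.29622072 -0.36080799  0.031     ] [ 0.29722379 -0.35045236  0.031     ]
handle (array([0.47852419, 0.10790639, 0.16216263]), np.float64(0.5157894919056928)) [0.51267344 0.25657266 0.031     ] [0.48718117 0.12689031 0.031     ]
side 496 313 450 293 329 344.47983870967744 315.9092741935484
top 369 389 436 134 238 402.13279132791325 214.89972899728997
```

View pics/crop_w.png

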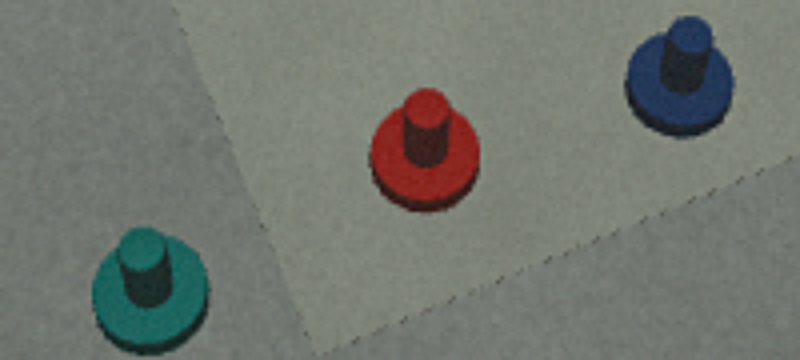

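View pics/crop_d.png

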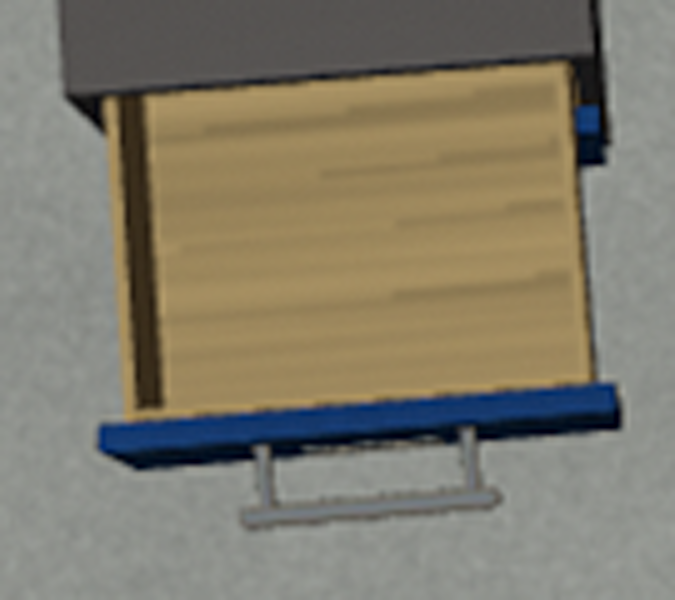

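View pics/crop_ds.png

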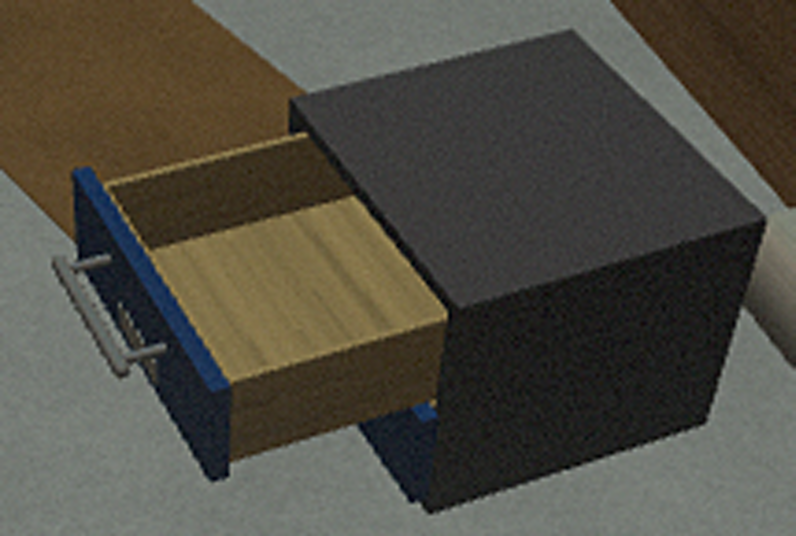

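Run:
```python
from h import *
C={n:read_camera(n) for n in("side","top")};K={n:cal(C[n]) for n in C};S,T=K["side"],K["top"]
print("griptop",onz(S,(326.75,307),.062), "disc",onz(S,(326.25,318),.016))
R=C["top"]["color"]
cv2.imwrite("pics/crop_r.png",cv2.resize(R[208:248,380:420],None,fx=14,fy=14,interpolation=cv2.INTER_CUBIC)[:,:,::-1])
L,_=tri([S,T],[(275.4,125.8),(213.6,213.6)]);Rr,_=tri([S,T],[(293.5,155),(264.4,209.4)])
print("bar",L,Rr,np.linalg.norm(L-Rr),(L+Rr)/2)
y=(L-Rr);print("yaw of x deg",np.degrees(np.arctan2(-y[0],y[1])))
# chest top corners side: crop px /3.7+(260,55)
f=lambda a,b:(a/3.7+260,b/3.7+55)
t=lambda a,b:(a/5+165,b/5+110)
A,e=tri([S,T],[f(290,100),t(65,97)]);B,e2=tri([S,T],[f(463,307),t(592,60)])
print("chest front top",A,B,e,e2,np.linalg.norm(A-B));y=A-B;print(np.degrees(np.arctan2(-y[0],y[1])))
A,e=tri([S,T],[f(85,170),t(100,427)]);B,e2=tri([S,T],[f(230,385),t(614,385)])
print("front top edge",A,B,e,e2,np.linalg.norm(A-B));y=A-B;print(np.degrees(np.arctan2(-y[0],y[1])))
```

```text
griptop [ 0.45951301 -0.32261846  0.062     ] disc [ 0.45916418 -0.32351145  0.016     ]
bar [0.47736486 0.16970589 0.15695122] [0.49086769 0.04330591 0.16132884] 0.12719452029396383 [0.48411628 0.1065059  0.15914003]
yaw of x deg 6.097565725875303
chest front top [0.6799895  0.25739181 0.19503158] [ 0.70735487 -0.00108491  0.19779053] 0.20821293634447155 1.0635827950907788 0.2599359396225454
6.043487982672241
front top edge [0.51771853 0.23686081 0.1804491 ] [ 0.54538504 -0.01462105  0.18492425] 0.24905480787113532 0.3211122350021415 0.25303871044406945
6.278087183082311
```

View pics/crop_r.png

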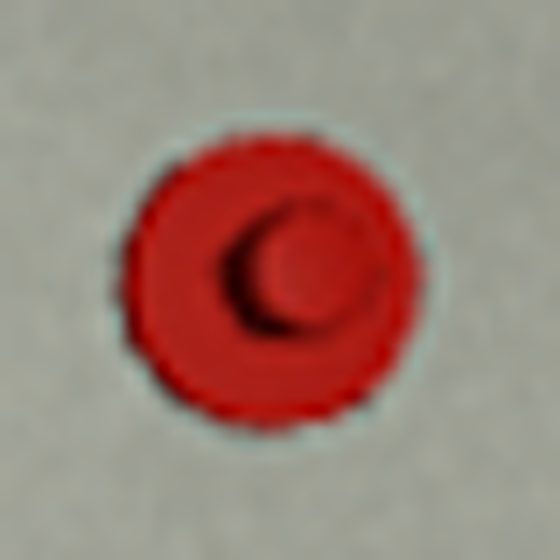

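The crop confirms red at side (326,307) for the grip top. The drawer measures consistently: bar 127 mm against 120 mm given, chest 260 mm wide, yaw 6.1°, q≈0.16. I'll turn the tool to the drawer's yaw while lifting.

```bash
cat >> h.py <<'E'
from scipy.spatial.transform import Rotation as Ro
def to(P,yaw=None):
    s=get_state();R=Ro.from_quat(s["tcp_rot"]).as_matrix();d=np.array(P)-s["eef_pos"]
    ya=np.degrees(np.arctan2(R[1,1],R[0,1]))
    print("t",s["time"],"pos",s["eef_pos"].round(4),"zax",R[:,2].round(3),"yang",ya.round(2),"shift cm",(R.T@d*100).round(2),"F",np.round(s["contact_force"],1),"op",round(s["opening"],3))
E
python3 -m crank '[[-1,0,0,-2.5,0,0,-6.7],[-1,0,0,-2.5,0,0,-6.7],[-1,0,0,-2.5,0,0,-6.7],[-1,0,0,-2.5,0,0,-6.7]]'
python3 - <<'E'
from h import *
C={n:read_camera(n) for n in("side","top")};K={n:cal(C[n]) for n in C};S,T=K["side"],K["top"]
print(onz(S,(326.75,307),.062),onz(T,(402.5,227.1),.062),onz(T,(399.3,228.1),.016))
print(tri([S,T],[(326.75,307),(402.5,227.1)]))
to((.6,.2,.32));to((.46,-.32,.2))
E
```

```text
time: 1.0
eef_pos: [0.2376, 0.6317, 0.3165]
tcp_rot: [-0.056, 0.998, 0.0, 0.0]
contact_force: [0.3, 0.8, 0.7]
opening: 0.997
[ 0.45951301 -0.32261846  0.062     ] [ 0.45878136 -0.31994922  0.062     ] [ 0.45860323 -0.31930695  0.016     ]
(array([ 0.45973784, -0.32073309,  0.05850794]), np.float64(0.17751676280598488))
t 1.1 pos [0.2385 0.6334 0.321 ] zax [ 0.004  0.008 -1.   ] yang 96.18 shift cm [-31.28 -46.98  -0.09] F [-0.3  0.7  0.6] op 1.0
t 1.1 pos [0.2385 0.6334 0.321 ] zax [ 0.004  0.008 -1.   ] yang 96.18 shift cm [-11.7  -97.25  11.43] F [-0.3  0.7  0.6] op 1.0
```

```bash
python3 -m crank '[[-1,-3,-3.9,0,0,0,0],[-1,-3,-3.9,0,0,0,0],[-1,-3,-3.9,0,0,0,0],[-1,-3,-3.9,0,0,0,0],[-1,-3,-3.9,0,0,0,0]]'
python3 -m crank '[[-1,-3,-3.9,0,0,0,0],[-1,-3,-3.9,0,0,0,0],[-1,-3,-3.9,0,0,0,0],[-1,-1,-4.8,0,0,0,0],[-1,0,-4.9,0,0,0,0]]'
python3 -m crank '[[-1,0,-4.9,0,0,0,0],[-1,0,-4.9,0,0,0,0],[-1,0,-4.9,0,0,0,0],[-1,0,-4.9,0,0,0,0],[-1,0,-4.9,0,0,0,0]]'
python3 - <<'E'
from h import *
to((.459,-.321,.12)); print(get_state()["qpos"])
E
```

```text
time: 1.6
eef_pos: [0.4083, 0.4522, 0.3135]
tcp_rot: [-0.053, 0.999, -0.001, -0.001]
contact_force: [0.1, 1.0, 0.1]
opening: 1.003
time: 2.1
eef_pos: [0.531, 0.2499, 0.3129]
tcp_rot: [-0.052, 0.999, -0.0, -0.001]
contact_force: [1.0, -0.2, -0.1]
opening: 1.003
time: 2.6
eef_pos: [0.5559, 0.0067, 0.3137]
tcp_rot: [-0.053, 0.999, 0.0, -0.001]
contact_force: [0.5, -0.3, 0.6]
opening: 1.001
t 2.6 pos [0.5559 0.0067 0.3137] zax [-0.002  0.    -1.   ] yang 96.02 shift cm [ 13.04 -31.58  19.37] F [ 0.5 -0.3  0.6] op 1.001
[-1.70522680e-01 -3.63692568e-02  1.75395270e+00  8.97449898e-05
  1.42578968e+00 -1.84638110e+00]
```

```bash
python3 -m crank '[[-1,1.8,-4.5,1,0,0,0],[-1,1.8,-4.5,1,0,0,0],[-1,1.8,-4.5,1,0,0,0],[-1,1.8,-4.5,1,0,0,0],[-1,1.8,-4.5,1,0,0,0]]'
python3 -m crank '[[-1,1.8,-4.5,1,0,0,0],[-1,1.8,-4.5,1,0,0,0],[-1,0,0,3,0,0,0],[-1,0,0,3,0,0,0],[-1,0,0,3,0,0,0]]'
python3 -m crank '[[-1,0,0,0,0,0,0],[-1,0,0,0,0,0,0],[-1,0,0,0,0,0,0]]'
python3 - <<'E'
from h import *
to((.459,-.321,.12));to((.459,-.321,.042))
for n in("side","top"):
    c=read_camera(n)["color"]
    c=c[220:360,240:420] if n=="side" else c[170:290,340:470]
    cv2.imwrite(f"pics/{n}1.png",cv2.resize(c,None,fx=4,fy=4,interpolation=cv2.INTER_CUBIC)[:,:,::-1])
E
```

```text
time: 3.1
eef_pos: [0.49, -0.2262, 0.2634]
tcp_rot: [-0.052, 0.999, 0.001, -0.001]
contact_force: [0.4, -0.3, -0.1]
opening: 1.007
time: 3.6
eef_pos: [0.4642, -0.3182, 0.1527]
tcp_rot: [-0.052, 0.999, 0.001, -0.001]
contact_force: [-0.6, 0.1, 0.2]
opening: 0.999
time: 3.9
eef_pos: [0.4661, -0.3188, 0.1571]
tcp_rot: [-0.054, 0.999, -0.001, 0.001]
contact_force: [0.3, 0.9, 0.4]
opening: 0.995
t 3.9 pos [ 0.4661 -0.3188  0.1571] zax [ 0.002 -0.002 -1.   ] yang 96.16 shift cm [ 0.74 -0.13  3.71] F [0.3 0.9 0.4] op 0.995
t 3.9 pos [ 0.4661 -0.3188  0.1571] zax [ 0.002 -0.002 -1.   ] yang 96.16 shift cm [ 0.75 -0.12 11.51] F [0.3 0.9 0.4] op 0.995
```

View pics/side1.png

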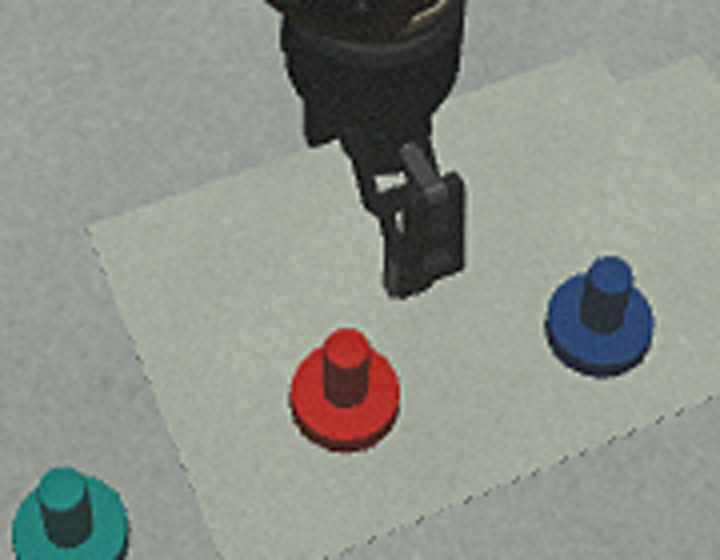

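The fingers stand above and behind red (grip top at crop 347,345), and blue is clear of them. I'll centre and descend to about 2 cm short first.

```bash
python3 -m crank '[[-1,0.7,-0.1,3,0,0,0],[-1,0,0,3,0,0,0],[-1,0,0,2,0,0,0],[-1,0,0,0,0,0,0],[-1,0,0,0,0,0,0]]'
python3 - <<'E'
from h import *
for n in("side","top"):
    c=read_camera(n)["color"]
    c=c[240:350,260:400] if n=="side" else c[170:290,340:470]
    cv2.imwrite(f"pics/{n}2.png",cv2.resize(c,None,fx=5,fy=5,interpolation=cv2.INTER_CUBIC)[:,:,::-1])
    to((.459,-.321,.042))
E
```

```text
time: 4.5
eef_pos: [0.4591, -0.3205, 0.0767]
tcp_rot: [-0.054, 0.999, -0.001, 0.001]
contact_force: [1.2, -0.6, 0.8]
opening: 1.001
t 4.55 pos [ 0.4596 -0.321   0.0775] zax [ 0.003 -0.002 -1.   ] yang 96.19 shift cm [0.07 0.01 3.55] F [ 0.  -0.1  0.4] op 1.004
t 4.6 pos [ 0.4598 -0.3211  0.0778] zax [ 0.003 -0.003 -1.   ] yang 96.19 shift cm [0.08 0.03 3.58] F [-0.1  0.2  0.2] op 0.998
```

View pics/side2.png

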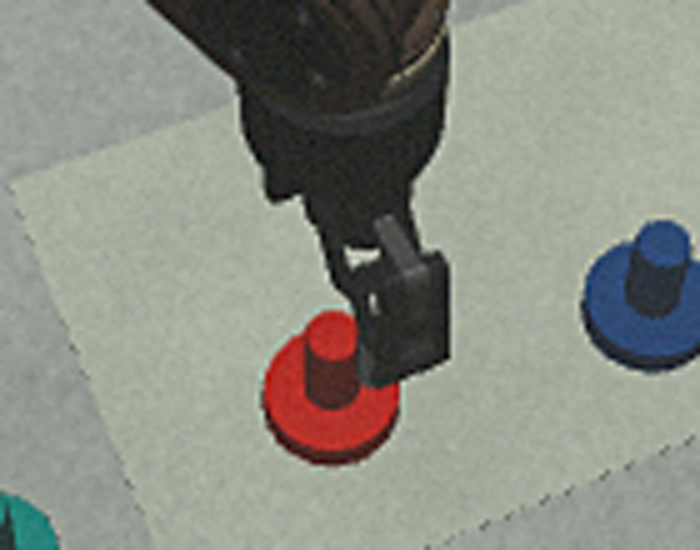

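View pics/top2.png

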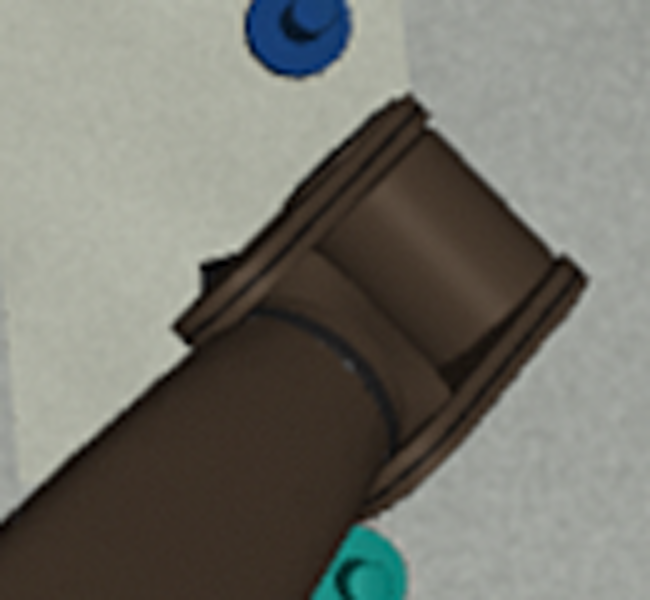

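Run:
```python
from h import *
k=cal(read_camera("side"));s=get_state();R=Ro.from_quat(s["tcp_rot"]).as_matrix();p=s["eef_pos"]
for n,o in(("near in tip",(0,-.0425,0)),("near out tip",(0,-.057,0)),("far in tip",(0,.0425,0)),("near out +x",(.011,-.057,0)),("near out -x",(-.011,-.057,0)),("tcp",(0,0,0)),("near tip -13",(0,-.05,-.03))):
    print(n,((proj(k,p+R@np.array(o))-[260,240])*5).round(0))
```

```text
near in tip [377. 399.]
near out tip [393. 429.]
far in tip [293. 231.]
near out +x [368. 439.]
near out -x [418. 419.]
tcp [334. 313.]
near tip -13 [388. 378.]
```

```bash
python3 - <<'E'
from h import *
k=cal(read_camera("side"));s=get_state();R=Ro.from_quat(s["tcp_rot"]).as_matrix();p=s["eef_pos"]
for z in (.06,.07,.08,.09,.1,.11):
    for uv in((375,387),(450,355)):
        P=onz(k,(uv[0]/5+260,uv[1]/5+240),z);print(z,P.round(3),"tool",(R.T@(P-p)).round(4))
E
python3 - <<'E'
from h import *
c=read_camera("side")["color"][240:330,290:370]
c=np.clip(c.astype(float)*2.5,0,255).astype(np.uint8)
cv2.imwrite("pics/side3.png",cv2.resize(c,None,fx=7,fy=6.6,interpolation=cv2.INTER_CUBIC)[:,:,::-1])
E
```

```text
0.06 [ 0.469 -0.349  0.06 ] tool [-0.006  -0.0292  0.0176]
0.06 [ 0.503 -0.345  0.06 ] tool [-0.0409 -0.0284  0.0177]
0.07 [ 0.467 -0.354  0.07 ] tool [-0.0034 -0.0338  0.0076]
0.07 [ 0.501 -0.35   0.07 ] tool [-0.038  -0.0331  0.0077]
0.08 [ 0.465 -0.359  0.08 ] tool [-0.0009 -0.0385 -0.0024]
0.08 [ 0.498 -0.355  0.08 ] tool [-0.035  -0.0378 -0.0023]
0.09 [ 0.463 -0.364  0.09 ] tool [ 0.0016 -0.0432 -0.0124]
0.09 [ 0.496 -0.36   0.09 ] tool [-0.0321 -0.0424 -0.0123]
0.1 [ 0.461 -0.369  0.1  ] tool [ 0.0042 -0.0479 -0.0223]
0.1 [ 0.494 -0.365  0.1  ] tool [-0.0292 -0.0471 -0.0223]
0.11 [ 0.458 -0.374  0.11 ] tool [ 0.0067 -0.0526 -0.0323]
0.11 [ 0.491 -0.37   0.11 ] tool [-0.0262 -0.0518 -0.0323]
```

View pics/side3.png

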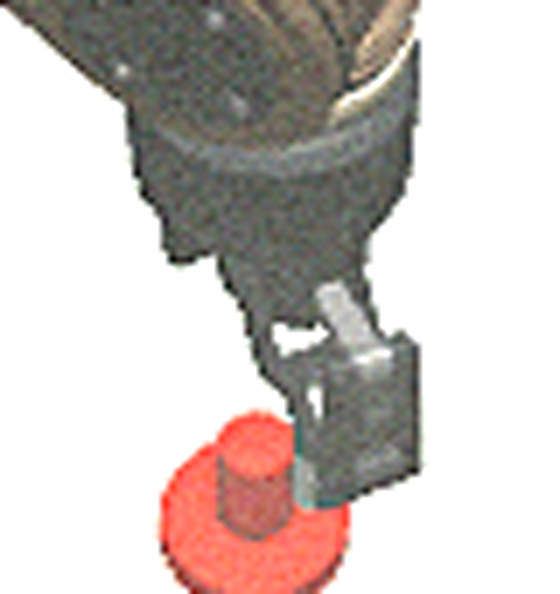

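View pics/top3.png

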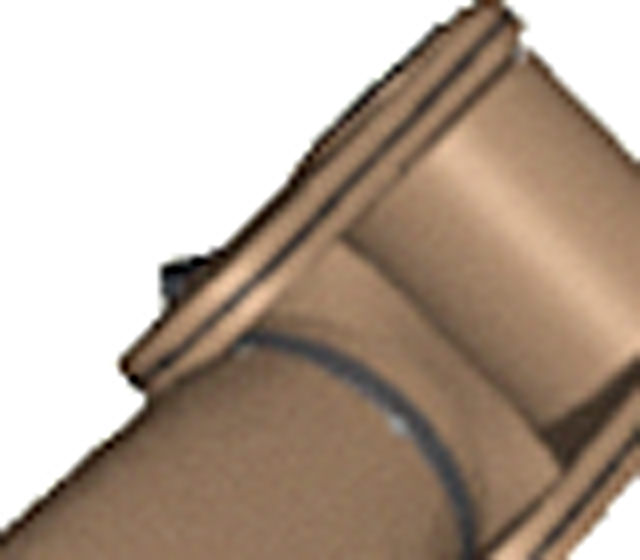

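The near finger shows at side px (343,314), which doesn't sit where the TCP predicts. I'll lift a little and close in the air to see where the fingers really meet.

```bash
python3 -m crank '[[-1,0,0,-3,0,0,0],[-1,0,0,-2.5,0,0,0],[1,0,0,0,0,0,0],[1,0,0,0,0,0,0],[1,0,0,0,0,0,0]]' 40
python3 -m crank '[[1,0,0,0,0,0,0],[1,0,0,0,0,0,0],[1,0,0,0,0,0,0],[1,0,0,0,0,0,0],[1,0,0,0,0,0,0]]'
python3 - <<'E'
from h import *
C=read_camera("side");S=cal(C);s=get_state();to((.459,-.321,.042))
p=s["eef_pos"];R=Ro.from_quat(s["tcp_rot"]).as_matrix()
c=np.clip(C["color"][220:320,280:380].astype(float)*2.5,0,255).astype(np.uint8)
c=cv2.resize(c,None,fx=6,fy=6,interpolation=cv2.INTER_CUBIC)
for o in((0,0,0),(0,0,.01),(0,0,-.05),(.011,0,0),(-.011,0,0)):
    u=(proj(S,p+R@np.array(o))-[280,220])*6;cv2.circle(c,tuple(int(v) for v in u),3,(0,0,255),-1);print(o,u.round(0))
cv2.imwrite("pics/side4.png",c[:,:,::-1])
E
```

```text
time: 5.4
eef_pos: [0.4578, -0.3193, 0.129]
tcp_rot: [-0.054, 0.999, 0.001, -0.001]
contact_force: [-0.5, 1.0, -0.4]
opening: 0.518
time: 5.9
eef_pos: [0.4584, -0.32, 0.1303]
tcp_rot: [-0.054, 0.999, 0.0, -0.0]
contact_force: [-0.1, 0.8, 0.2]
opening: -0.003
t 5.95 pos [ 0.4585 -0.32    0.1304] zax [-0. -0. -1.] yang 96.19 shift cm [-0.04 -0.11  8.84] F [ 0.  -0.1  1. ] op 0.001
(0, 0, 0) [280. 413.]
(0, 0, 0.01) [279. 429.]
(0, 0, -0.05) [283. 330.]
(0.011, 0, 0) [249. 425.]
(-0.011, 0, 0) [310. 402.]
```

View pics/side4.png

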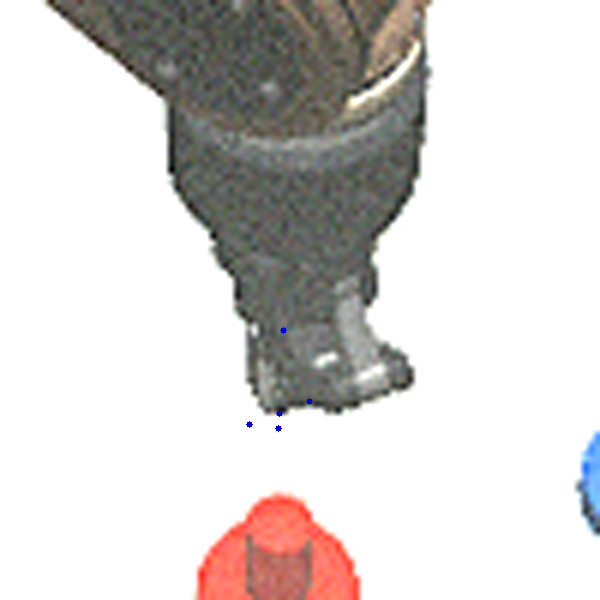

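```bash
python3 -m crank '[[-1,0,0,0,0,0,0],[-1,0,0,0,0,0,0],[-1,0,0,0,0,0,0],[-1,0,0,1,0,0,0],[-1,0,0,1,0,0,0]]'
python3 -m crank '[[-1,0,0,2,0,0,0],[-1,0,0,2,0,0,0],[-1,0,0,1.5,0,0,0],[-1,0,0,1,0,0,0],[-1,0,0,0,0,0,0]]'
python3 -m crank '[[-1,0,0,0,0,0,0],[-1,0,0,0,0,0,0]]'
python3 - <<'E'
from h import *
C=read_camera("side");S=cal(C);s=get_state();to((.459,-.321,.042))
p=s["eef_pos"];R=Ro.from_quat(s["tcp_rot"]).as_matrix()
c=np.clip(C["color"][250:350,280:380].astype(float)*2.5,0,255).astype(np.uint8)
c=cv2.resize(c,None,fx=6,fy=6,interpolation=cv2.INTER_CUBIC)
for o in((0,0,0),(.011,-.0425,0),(-.011,-.0425,0),(0,-.057,0)):
    u=(proj(S,p+R@np.array(o))-[280,250])*6;cv2.circle(c,tuple(int(v) for v in u),3,(0,0,255),-1);print(o,u.round(0))
cv2.imwrite("pics/side5.png",c[:,:,::-1])
E
```

```text
time: 6.45
eef_pos: [0.4585, -0.32, 0.1099]
tcp_rot: [-0.054, 0.999, -0.0, 0.0]
contact_force: [-0.5, 0.2, 0.3]
opening: 0.851
time: 6.95
eef_pos: [0.4574, -0.3189, 0.0433]
tcp_rot: [-0.054, 0.999, 0.001, -0.001]
contact_force: [-0.6, -0.5, -0.1]
opening: 0.997
time: 7.15
eef_pos: [0.4591, -0.3206, 0.0465]
tcp_rot: [-0.054, 0.999, -0.001, 0.001]
contact_force: [0.1, 0.0, -0.4]
opening: 0.998
t 7.2 pos [ 0.4591 -0.3206  0.0466] zax [ 0.002 -0.002 -1.   ] yang 96.19 shift cm [ 0.02 -0.03  0.46] F [ 0.5 -0.1  0.9] op 1.003
(0, 0, 0) [277. 359.]
(0.011, -0.0425, 0) [299. 473.]
(-0.011, -0.0425, 0) [356. 449.]
(0, -0.057, 0) [346. 497.]
```

View pics/side5.png

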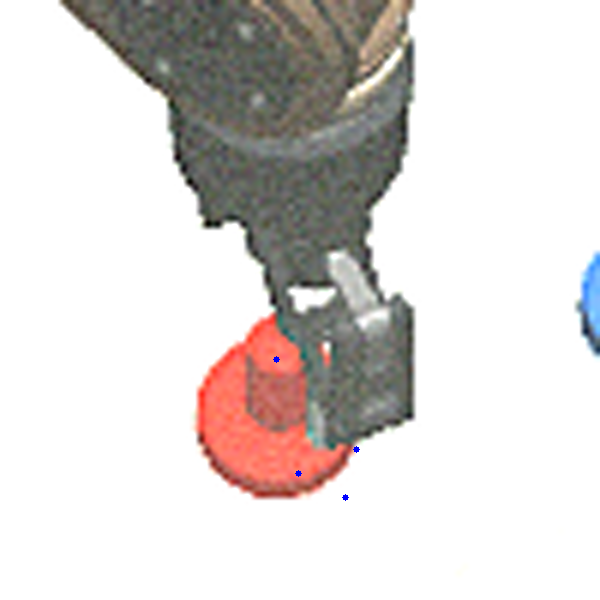

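```bash
python3 -m crank '[[-1,0,0,0.8,0,0,0],[-1,0,0,0,0,0,0],[1,0,0,0,0,0,0],[1,0,0,0,0,0,0],[1,0,0,0,0,0,0]]' 40
python3 -m crank '[[1,0,0,0,0,0,0],[1,0,0,0,0,0,0],[1,0,0,0,0,0,0]]'
python3 - <<'E'
from h import *
C=read_camera("side");S=cal(C);s=get_state();to((.459,-.321,.042))
p=s["eef_pos"];R=Ro.from_quat(s["tcp_rot"]).as_matrix()
c=np.clip(C["color"][250:350,280:380].astype(float)*2.5,0,255).astype(np.uint8)
c=cv2.resize(c,None,fx=6,fy=6,interpolation=cv2.INTER_CUBIC)
cv2.imwrite("pics/side6.png",c[:,:,::-1])
E
```

```text
time: 7.7
eef_pos: [0.4585, -0.32, 0.0376]
tcp_rot: [-0.054, 0.999, -0.0, 0.0]
contact_force: [0.0, 0.1, -0.5]
opening: 0.513
time: 8.0
eef_pos: [0.4586, -0.3204, 0.0377]
tcp_rot: [-0.054, 0.999, -0.0, 0.0]
contact_force: [-0.8, -1.0, 0.3]
opening: 0.266
t 8.05 pos [ 0.4586 -0.3204  0.0378] zax [ 0.    -0.001 -1.   ] yang 96.19 shift cm [-0.03 -0.07 -0.42] F [ 0.5 -1.5  0.6] op 0.264
```

View pics/side6.png

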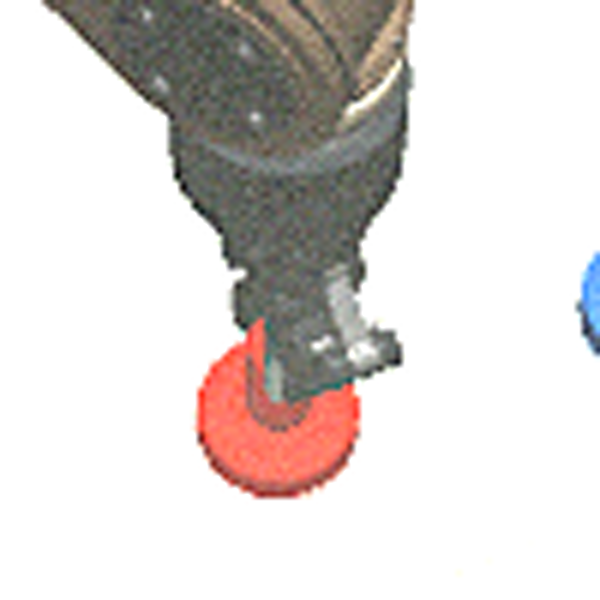

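Gripped: opening 0.266 is about 23–25 mm, and the finger lies on the grip near side px (327,312), above the disc. Lifting now.

```bash
python3 -m crank '[[1,0,0,-0.5,0,0,0],[1,0,0,-2,0,0,0],[1,0,0,-3,0,0,0],[1,0,0,-4,0,0,0],[1,0,0,-4,0,0,0]]' 60
python3 -m crank '[[1,0,0,-4,0,0,0],[1,0,0,-4,0,0,0],[1,0,0,-4,0,0,0],[1,0,0,-1,0,0,0],[1,0,0,0,0,0,0]]'
python3 - <<'E'
from h import *
to((.613,.120,.305))
C=read_camera("side");cv2.imwrite("pics/side7.png",cv2.resize(C["color"][170:350,230:430],None,fx=4,fy=4)[:,:,::-1])
E
```

```text
time: 8.55
eef_pos: [0.4571, -0.3184, 0.1715]
tcp_rot: [-0.054, 0.999, 0.002, -0.002]
contact_force: [1.0, -0.4, -4.8]
opening: 0.253
time: 9.05
eef_pos: [0.4587, -0.32, 0.3032]
tcp_rot: [-0.054, 0.999, -0.001, 0.001]
contact_force: [-1.1, 0.3, -4.6]
opening: 0.254
t 9.05 pos [ 0.4587 -0.32    0.3032] zax [ 0.002 -0.001 -1.   ] yang 96.19 shift cm [-20.09  42.08  -0.21] F [-1.1  0.3 -4.6] op 0.254
```

View pics/side7.png

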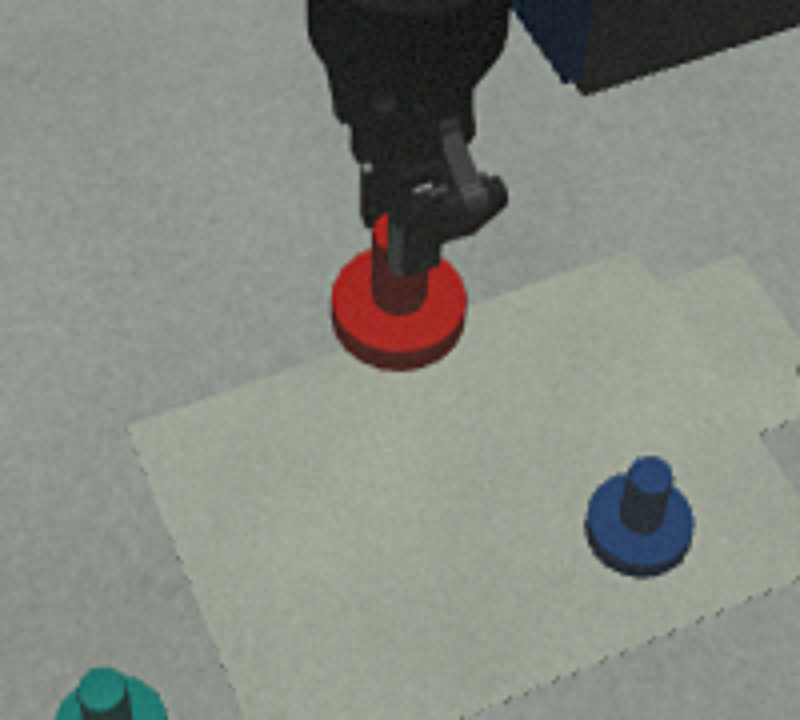

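The red weight hangs upright in the grip (crop 400,300), with about 4.7 N of weight on the wrist, and blue is untouched. I'll carry it over to the drawer.

```bash
python3 -m crank '[[1,-1,2,0,0,0,0],[1,-1.5,3,0,0,0,0],[1,-2,4.2,0,0,0,0],[1,-2,4.2,0,0,0,0],[1,-2,4.2,0,0,0,0]]'
python3 -m crank '[[1,-2,4.2,0,0,0,0],[1,-2,4.2,0,0,0,0],[1,-2,4.2,0,0,0,0],[1,-2,4.2,0,0,0,0],[1,-2,4,0,0,0,0]]'
python3 -m crank '[[1,-1.5,2.5,0,0,0,0],[1,-1,1.2,0,0,0,0],[1,0,0,0,0,0,0],[1,0,0,0,0,0,0]]'
python3 - <<'E'
from h import *
to((.613,.120,.305));to((.613,.120,.145))
for n in("side","top"):
    c=read_camera(n)["color"]
    c=c[20:210,240:480] if n=="side" else c[60:240,150:320]
    cv2.imwrite(f"pics/{n}8.png",cv2.resize(c,None,fx=3.3,fy=3.1)[:,:,::-1])
E
```

```text
time: 9.6
eef_pos: [0.5227, -0.1335, 0.2975]
tcp_rot: [-0.054, 0.999, 0.002, -0.003]
contact_force: [0.9, -0.3, -4.8]
opening: 0.253
time: 10.1
eef_pos: [0.5995, 0.0839, 0.2972]
tcp_rot: [-0.054, 0.999, 0.0, -0.004]
contact_force: [0.6, 0.1, -3.8]
opening: 0.257
time: 10.5
eef_pos: [0.621, 0.1203, 0.2998]
tcp_rot: [-0.054, 0.999, -0.001, -0.002]
contact_force: [0.7, -0.4, -4.5]
opening: 0.251
t 10.5 pos [0.621  0.1203 0.2998] zax [-0.005 -0.001 -1.   ] yang 96.17 shift cm [ 0.8   0.05 -0.52] F [ 0.7 -0.4 -4.5] op 0.251
t 10.5 pos [0.621  0.1203 0.2998] zax [-0.005 -0.001 -1.   ] yang 96.17 shift cm [ 0.72  0.06 15.48] F [ 0.7 -0.4 -4.5] op 0.251
```

View pics/side8.png

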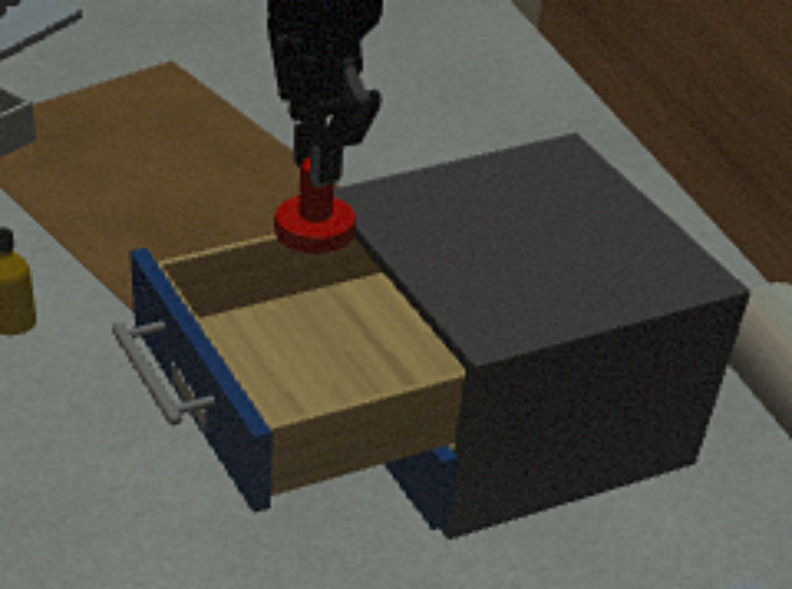

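View pics/top8.png

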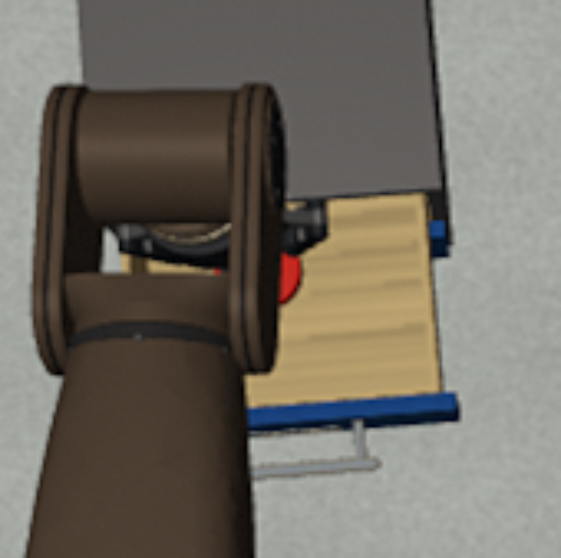

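```bash
python3 -m crank '[[1,0.7,0,2,0,0,0],[1,0,0,3,0,0,0],[1,0,0,3,0,0,0],[1,0,0,2,0,0,0],[1,0,0,0,0,0,0]]'
python3 - <<'E'
from h import *
c=read_camera("side");print(onz(cal(c),(335.5,89.4),.278))
to((.613,.120,.145))
cv2.imwrite("pics/side9.png",cv2.resize(c["color"][20:210,240:480],None,fx=3.3,fy=3.1)[:,:,::-1])
E
```

```text
time: 11.1
eef_pos: [0.612, 0.1189, 0.1979]
tcp_rot: [-0.053, 0.999, -0.0, -0.004]
contact_force: [-0.7, -0.8, -4.8]
opening: 0.252
[0.62068742 0.11546012 0.278     ]
t 11.15 pos [0.6135 0.1191 0.2006] zax [-0.004 -0.    -1.   ] yang 96.09 shift cm [0.02 0.09 5.56] F [-0.7  0.2 -4. ] op 0.25
```

View pics/side9.png

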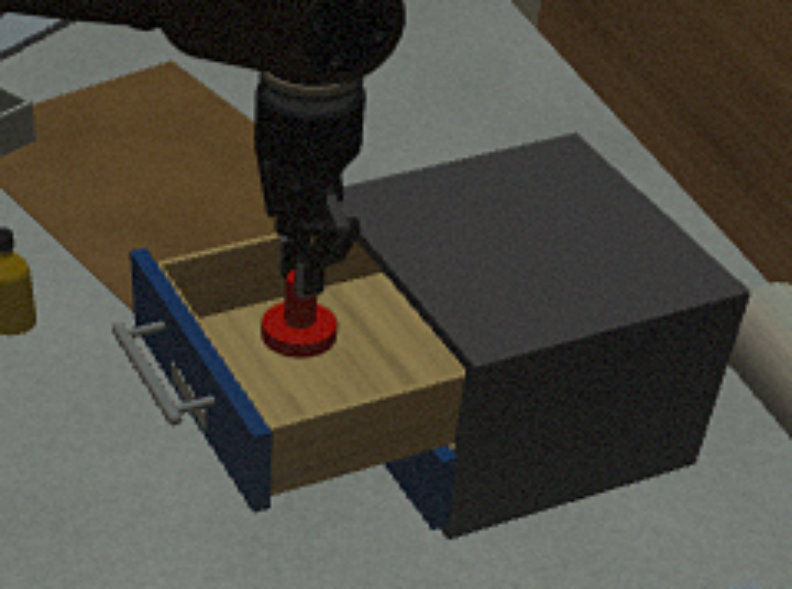

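The weight hangs centred over the tray (disc at crop 300,328), clear of the front and the chest. I'll lower it, watching the force.

```bash
python3 -m crank '[[1,0,0,2.5,0,0,0],[1,0,0,1.5,0,0,0],[1,0,0,0.7,0,0,0],[1,0,0,0,0,0,0],[1,0,0,0,0,0,0]]'
python3 -m crank '[[1,0,0,0.3,0,0,0],[1,0,0,0,0,0,0]]'
python3 -m crank '[[1,0,0,0.3,0,0,0],[1,0,0,0,0,0,0]]'
```

```text
time: 11.65
eef_pos: [0.6155, 0.1204, 0.1564]
tcp_rot: [-0.054, 0.999, -0.0, 0.001]
contact_force: [-0.4, -0.4, -4.1]
opening: 0.249
time: 11.85
eef_pos: [0.6152, 0.1205, 0.153]
tcp_rot: [-0.054, 0.999, -0.0, 0.0]
contact_force: [-0.7, 0.9, -5.2]
opening: 0.253
time: 12.05
eef_pos: [0.6147, 0.1205, 0.1491]
tcp_rot: [-0.054, 0.999, -0.0, -0.0]
contact_force: [0.4, -0.8, -3.9]
opening: 0.255
```

```bash
python3 -m crank '[[1,0,0,0.2,0,0,0],[1,0,0,0,0,0,0]]'
python3 -m crank '[[1,0,0,0.2,0,0,0],[1,0,0,0,0,0,0]]'
```

```text
time: 12.25
eef_pos: [0.6153, 0.1204, 0.148]
tcp_rot: [-0.054, 0.999, -0.0, 0.0]
contact_force: [-0.7, -0.0, -3.0]
opening: 0.248
time: 12.45
eef_pos: [0.6165, 0.1204, 0.1477]
tcp_rot: [-0.054, 0.999, -0.0, 0.002]
contact_force: [0.3, -1.0, 4.2]
opening: 0.253
```

The weight has touched the floor (force went from −4 to +4 N). Releasing and rising.

```bash
python3 -m crank '[[-1,0,0,0,0,0,0],[-1,0,0,0,0,0,0],[-1,0,0,0,0,0,0],[-1,0,0,0,0,0,0],[-1,0,0,0,0,0,0]]'
python3 -m crank '[[-1,0,0,0,0,0,0],[-1,0,0,-1,0,0,0],[-1,0,0,-2,0,0,0],[-1,0,0,-4,0,0,0],[-1,0,0,-4,0,0,0]]'
python3 -m crank '[[-1,0,0,-4,0,0,0],[-1,0,0,-2,0,0,0],[-1,0,0,0,0,0,0]]'
python3 - <<'E'
from h import *
c=read_camera("side");to((.613,.12,.3))
cv2.imwrite("pics/side10.png",cv2.resize(c["color"][20:210,240:480],None,fx=3.3,fy=3.1)[:,:,::-1])
E
```

```text
time: 12.95
eef_pos: [0.6148, 0.1205, 0.1452]
tcp_rot: [-0.054, 0.999, 0.0, -0.0]
contact_force: [0.3, -0.1, -0.3]
opening: 1.001
time: 13.45
eef_pos: [0.6144, 0.1204, 0.2565]
tcp_rot: [-0.054, 0.999, 0.0, -0.001]
contact_force: [0.9, -0.3, -0.6]
opening: 1.001
time: 13.75
eef_pos: [0.6168, 0.1205, 0.3216]
tcp_rot: [-0.054, 0.999, -0.0, 0.005]
contact_force: [0.3, -0.2, 0.6]
opening: 1.0
t 13.8 pos [0.6157 0.1205 0.3181] zax [ 0.005  0.    -1.   ] yang 96.19 shift cm [ 0.28 -0.02  1.81] F [ 0.6 -1.  -1. ] op 0.996
```

View pics/side10.png

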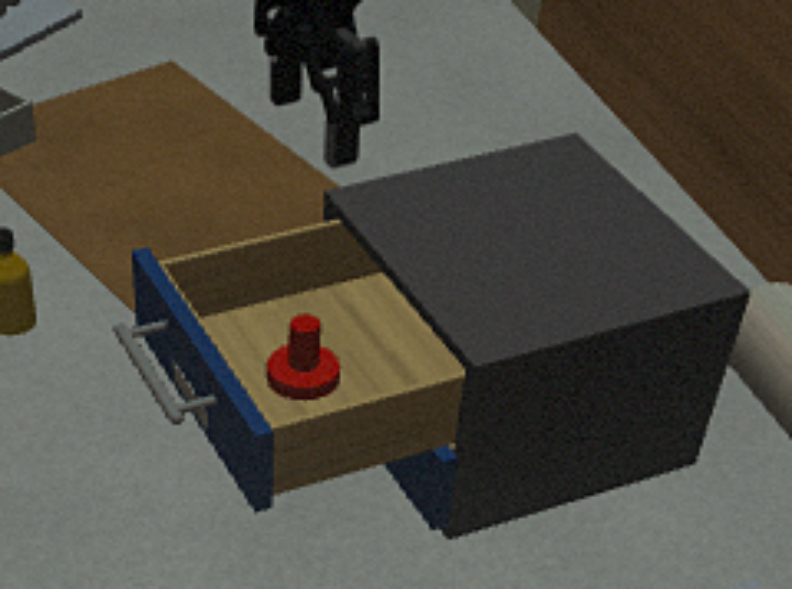

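The weight stands upright and released in the tray (crop 303,360) with the drawer still open. I'll check its handle-frame position, then move in front of the handle with the fingers shut.

```bash
python3 -m crank '[[1,4,0,0,0,0,0],[1,4,0,0,0,0,0],[1,4,0,0,0,0,0],[1,4,0,0,0,0,0],[1,2,0,0,0,0,0]]' 40
python3 -m crank '[[1,0,0,0,0,0,0],[1,0,0,0,0,0,0],[1,0,0,0,0,0,0]]'
python3 - <<'E'
from h import *
c=read_camera("side");k=cal(c)
g=onz(k,(305/3.3+240,322/3.1+20),.107+.062);print("grip top",g)
R=Ro.from_euler('z',6.1,degrees=True).as_matrix();print("handle frame",R.T@(g-[.484,.1065,.159]))
to((.434,.101,.15))
print(get_state()["qpos"])
E
```

```text
time: 14.3
eef_pos: [0.4326, 0.101, 0.3126]
tcp_rot: [-0.054, 0.999, 0.0, -0.002]
contact_force: [-0.5, -0.6, 0.6]
opening: 0.147
time: 14.6
eef_pos: [0.4364, 0.101, 0.3144]
tcp_rot: [-0.054, 0.999, 0.0, -0.001]
contact_force: [-0.2, 0.1, 1.0]
opening: 0.003
grip top [0.61798852 0.12006356 0.169     ]
handle frame [ 0.13467119 -0.00075141  0.01      ]
t 14.65 pos [0.4365 0.101  0.3146] zax [-0.002 -0.    -1.   ] yang 96.18 shift cm [ 0.22  0.02 16.46] F [0.5 1.1 0.2] op 0.001
[ 2.82046122e-04 -2.97118074e-01  1.97929341e+00 -3.16684214e-05
  1.46100367e+00 -1.67835819e+00]
```

```bash
python3 -m crank '[[1,0.3,0,3,0,0,0],[1,0,0,4,0,0,0],[1,0,0,4,0,0,0],[1,0,0,2,0,0,0],[1,0,0,0,0,0,0]]'
python3 - <<'E'
from h import *
c=read_camera("side");to((.434,.101,.15))
cv2.imwrite("pics/side11.png",cv2.resize(c["color"][20:210,220:460],None,fx=3.3,fy=3.1)[:,:,::-1])
E
```

```text
time: 15.15
eef_pos: [0.4308, 0.1007, 0.1811]
tcp_rot: [-0.054, 0.999, 0.0, -0.005]
contact_force: [0.4, -0.3, -0.0]
opening: 0.001
t 15.2 pos [0.4324 0.1007 0.1837] zax [-0.004  0.    -1.   ] yang 96.18 shift cm [-0.18  0.01  3.37] F [-0.1 -0.8  0.1] op 0.003
```

View pics/side11.png

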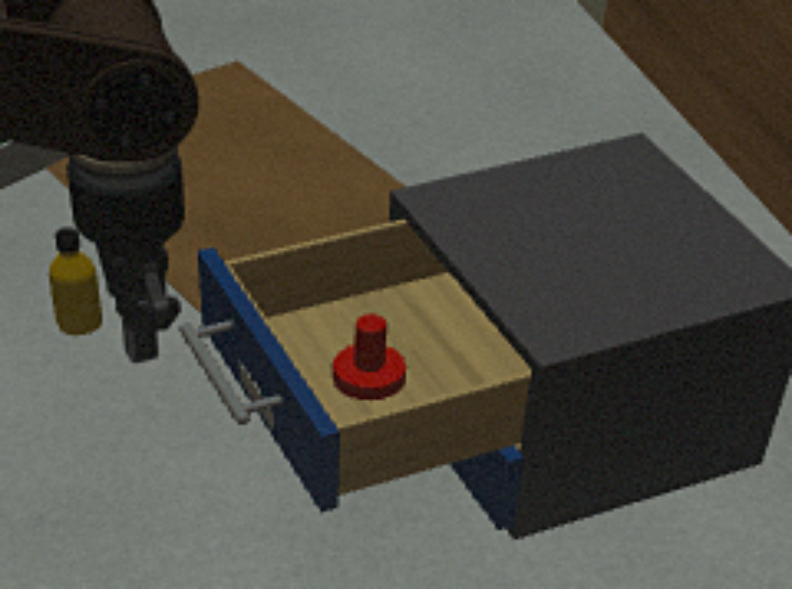

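The shut fingers (tip at crop 142,358) are in front of the bar with a clear gap. I'll lower them and push.

```bash
python3 -m crank '[[1,0,0,1.8,0,0,0],[1,0,0,1.6,0,0,0],[1,0,0,0,0,0,0],[1,0,0,0,0,0,0]]'
python3 -m crank '[[1,-1,0,0,0,0,0],[1,-1,0,0,0,0,0],[1,-1,0,0,0,0,0],[1,-1,0,0,0,0,0],[1,-1,0,0,0,0,0]]'
python3 - <<'E'
from h import *
c=read_camera("side");to((.643-.0215,.123-.002,.15))
cv2.imwrite("pics/side12.png",cv2.resize(c["color"][20:210,220:460],None,fx=3.3,fy=3.1)[:,:,::-1])
E
```

```text
time: 15.6
eef_pos: [0.4342, 0.1007, 0.1531]
tcp_rot: [-0.054, 0.999, -0.0, 0.001]
contact_force: [0.5, -0.3, -0.1]
opening: -0.005
time: 16.1
eef_pos: [0.4837, 0.1062, 0.1516]
tcp_rot: [-0.054, 0.999, -0.0, -0.0]
contact_force: [-1.5, 0.1, 2.1]
opening: -0.004
t 16.15 pos [0.485  0.1061 0.1518] zax [ 0.001  0.    -1.   ] yang 96.17 shift cm [-1.373e+01  1.000e-02  2.000e-01] F [ 1.5 -0.3  0.8] op 0.002
```

View pics/side12.png

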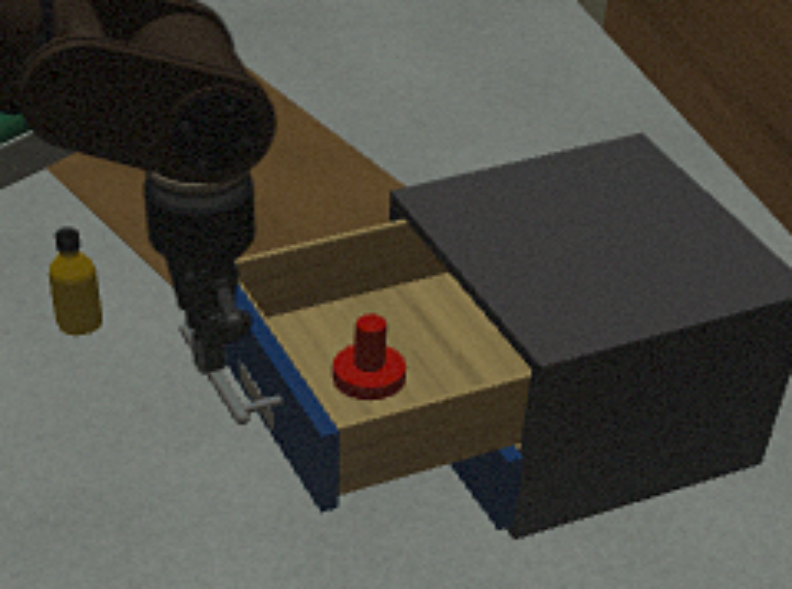

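Run:
```python
from h import *
c=read_camera("side");k=cal(c);s=get_state();R=Ro.from_quat(s["tcp_rot"]).as_matrix();p=s["eef_pos"]
i=np.clip(c["color"][80:170,250:350].astype(float)*2.2,0,255).astype(np.uint8)
i=cv2.resize(i,None,fx=6.5,fy=6.5,interpolation=cv2.INTER_CUBIC)
for o in((0,0,0),(0,0,.02)):
    u=(proj(k,p+R@np.array(o))-[250,80])*6.5;print(u);cv2.circle(i,tuple(int(v) for v in u),3,(255,0,0),-1)
cv2.imwrite("pics/side13.png",i[:,:,::-1]);print(s["contact_force"])
c=read_camera("top");i=np.clip(c["color"][140:250,180:320].astype(float)*2.2,0,255).astype(np.uint8)
cv2.imwrite("pics/top13.png",cv2.resize(i,None,fx=5,fy=5,interpolation=cv2.INTER_CUBIC)[:,:,::-1])
```

```text
[221.5252325  404.83896203]
[223.80466306 443.07429667]
[-0.09313705 -0.45582371  1.82515641]
```

View pics/side13.png

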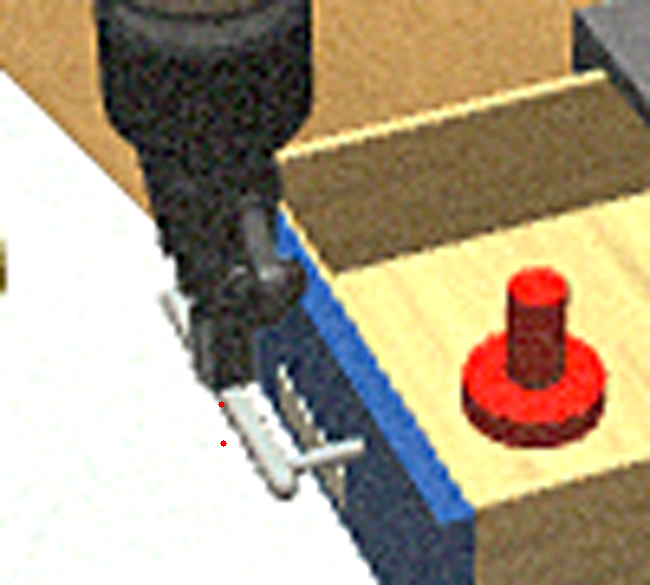

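View pics/top13.png

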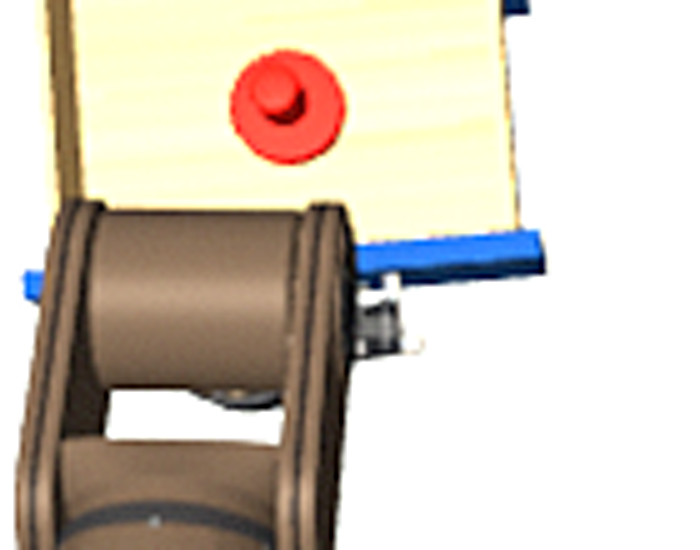

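The picture explains it: the shut tips (side crop 230,388) pass above the bar. They sit about 16 mm higher than I assumed, and the drawer hasn't moved. I'll back off, go about 25 mm lower and push again.

```bash
python3 -m crank '[[1,0,0,-0.3,0,0,0],[1,2,0,0,0,0,0],[1,3,0,0,0,0,0],[1,0.2,0,1.5,0,0,0],[1,0,0,1.3,0,0,0]]'
python3 -m crank '[[1,0,0,0,0,0,0],[1,0,0,0,0,0,0],[1,-1,0,0,0,0,0],[1,-1,0,0,0,0,0],[1,0,0,0,0,0,0]]'
python3 - <<'E'
from h import *
c=read_camera("side");k=cal(c);to((.6,.12,.127))
i=np.clip(c["color"][80:170,250:350].astype(float)*2.2,0,255).astype(np.uint8)
cv2.imwrite("pics/side14.png",cv2.resize(i,None,fx=6.5,fy=6.5,interpolation=cv2.INTER_CUBIC)[:,:,::-1])
E
```

```text
time: 16.75
eef_pos: [0.4302, 0.1006, 0.1262]
tcp_rot: [-0.054, 0.999, -0.0, 0.001]
contact_force: [0.1, -0.6, 0.6]
opening: 0.003
time: 17.25
eef_pos: [0.4531, 0.1027, 0.1273]
tcp_rot: [-0.054, 0.999, -0.0, 0.001]
contact_force: [0.7, -0.3, 0.4]
opening: -0.002
t 17.3 pos [0.4521 0.1027 0.1269] zax [ 0.001 -0.    -1.   ] yang 96.19 shift cm [-14.89   0.13  -0.  ] F [ 0.1 -0.2 -0.5] op -0.0
```

View pics/side14.png

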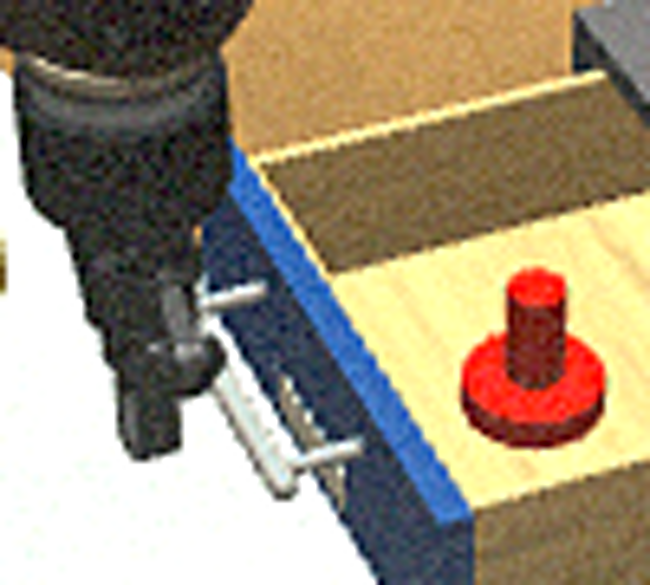

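Now the tip (crop 150,455) reaches below the bar. Pushing.

```bash
python3 -m crank '[[1,-1,0,0,0,0,0],[1,-1,0,0,0,0,0],[1,-1,0,0,0,0,0],[1,-1,0,0,0,0,0],[1,-1,0,0,0,0,0]]'
python3 - <<'E'
from h import *
c=read_camera("side");k=cal(c);to((.6,.12,.127))
i=np.clip(c["color"][60:170,250:370].astype(float)*2.2,0,255).astype(np.uint8)
cv2.imwrite("pics/side15.png",cv2.resize(i,None,fx=5,fy=5,interpolation=cv2.INTER_CUBIC)[:,:,::-1])
E
```

```text
time: 17.8
eef_pos: [0.5014, 0.1082, 0.1263]
tcp_rot: [-0.054, 0.999, 0.0, -0.0]
contact_force: [-0.4, -0.1, 1.6]
opening: -0.0
t 17.85 pos [0.5031 0.1081 0.1267] zax [ 0.002  0.    -1.   ] yang 96.17 shift cm [-9.77  0.14 -0.01] F [ 1. -1.  1.] op -0.001
```

View pics/side15.png

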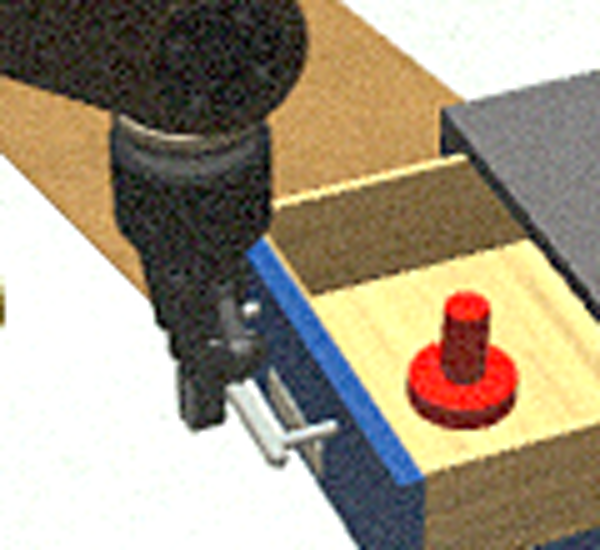

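The drawer is moving: its front corner went from px (322,160) to (334,156). I'll carry on.

```bash
python3 -m crank '[[1,-1.2,0,0,0,0,0],[1,-1.5,0,0,0,0,0],[1,-1.5,0,0,0,0,0],[1,-1.5,0,0,0,0,0],[1,-1.3,0,0,0,0,0]]'
python3 -m crank '[[1,-1,0,0,0,0,0],[1,-1,0,0,0,0,0],[1,-0.8,0,0,0,0,0],[1,-0.5,0,0,0,0,0],[1,0,0,0,0,0,0]]'
python3 - <<'E'
from h import *
c=read_camera("side");k=cal(c);to((.634,.122,.127))
i=np.clip(c["color"][40:190,270:470].astype(float)*2.2,0,255).astype(np.uint8)
cv2.imwrite("pics/side16.png",cv2.resize(i,None,fx=3.9,fy=3.9,interpolation=cv2.INTER_CUBIC)[:,:,::-1])
E
```

```text
time: 18.35
eef_pos: [0.5711, 0.1157, 0.1261]
tcp_rot: [-0.054, 0.999, -0.0, -0.0]
contact_force: [-2.4, -0.4, 0.9]
opening: -0.001
time: 18.85
eef_pos: [0.6038, 0.1192, 0.1266]
tcp_rot: [-0.054, 0.999, 0.0, 0.001]
contact_force: [0.4, 0.5, -0.2]
opening: 0.002
t 18.9 pos [0.6034 0.1193 0.1266] zax [ 0.001  0.    -1.   ] yang 96.18 shift cm [-3.07 -0.06 -0.04] F [ 0.2 -0.  -0.2] op -0.001
```

View pics/side16.png

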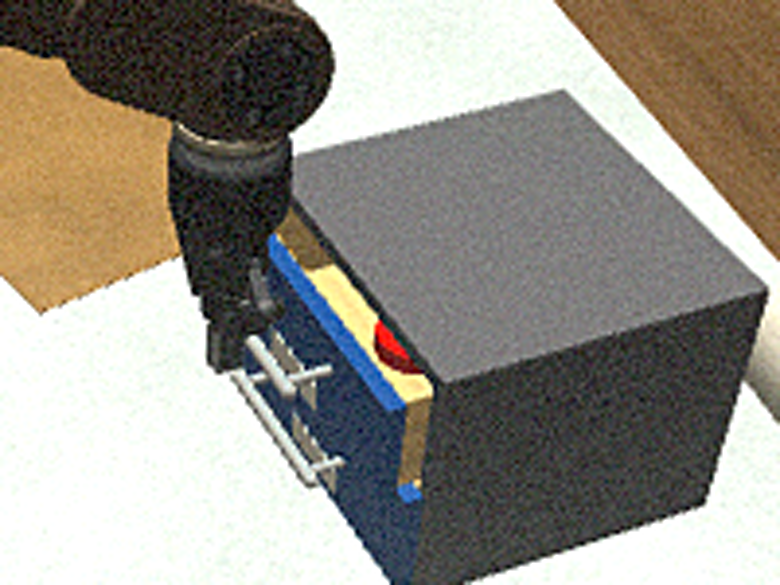

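The drawer is nearly shut with about 3 cm left, and the weight is going under the roof upright. I'll finish slowly, watching the force.

```bash
python3 -m crank '[[1,-0.6,0,0,0,0,0],[1,-0.6,0,0,0,0,0],[1,-0.6,0,0,0,0,0],[1,-0.4,0,0,0,0,0],[1,0,0,0,0,0,0]]'
python3 -m crank '[[1,-0.3,0,0,0,0,0],[1,-0.3,0,0,0,0,0],[1,0,0,0,0,0,0]]'
python3 - <<'E'
from h import *
c=read_camera("side");to((.634,.122,.127))
i=np.clip(c["color"][40:190,270:470].astype(float)*2.2,0,255).astype(np.uint8)
cv2.imwrite("pics/side17.png",cv2.resize(i,None,fx=3.9,fy=3.9,interpolation=cv2.INTER_CUBIC)[:,:,::-1])
E
```

```text
time: 19.4
eef_pos: [0.6258, 0.1215, 0.1266]
tcp_rot: [-0.054, 0.999, -0.0, 0.001]
contact_force: [-0.6, -0.0, 0.1]
opening: -0.001
time: 19.7
eef_pos: [0.6269, 0.1217, 0.1265]
tcp_rot: [-0.054, 0.999, -0.001, -0.006]
contact_force: [-13.2, -3.2, 7.4]
opening: -0.001
t 19.75 pos [0.6269 0.1217 0.1265] zax [-0.012 -0.002 -1.   ] yang 96.22 shift cm [-0.71 -0.05 -0.06] F [-13.3  -2.3   6.8] op 0.002
```

View pics/side17.png

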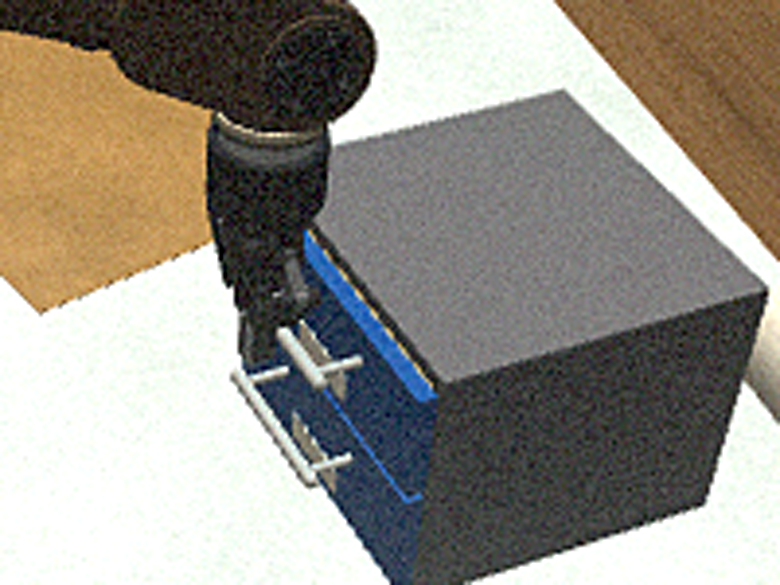

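Run:
```python
from h import *
c=read_camera("side");k=cal(c)
i=np.clip(c["color"][90:160,330:400].astype(float)*2.2,0,255).astype(np.uint8)
i=cv2.resize(i,None,fx=8,fy=8,interpolation=cv2.INTER_CUBIC)
Rz=Ro.from_euler('z',6.1,degrees=True).as_matrix();ch=np.array([.6937,.1282,.197])
# predicted front top face edges for q=0 and q=.01 at y=-.125..; front outer face at x=-.015-q, z top=.197-.013
for q,col in((0,(255,0,0)),(.01,(0,255,0))):
  for xo in(-.015-q,-q):
    a=[(proj(k,ch+Rz@np.array([xo,y,-.013]))-[330,90])*8 for y in(-.125,-.02)]
    cv2.line(i,*[tuple(int(v) for v in u) for u in a],col,1)
a=[(proj(k,ch+Rz@np.array([0,y,0]))-[330,90])*8 for y in(-.13,-.02)]
cv2.line(i,*[tuple(int(v) for v in u) for u in a],(255,255,0),1)
cv2.imwrite("pics/side18.png",i[:,:,::-1])
```

```text
(no output)
```

View pics/side18.png

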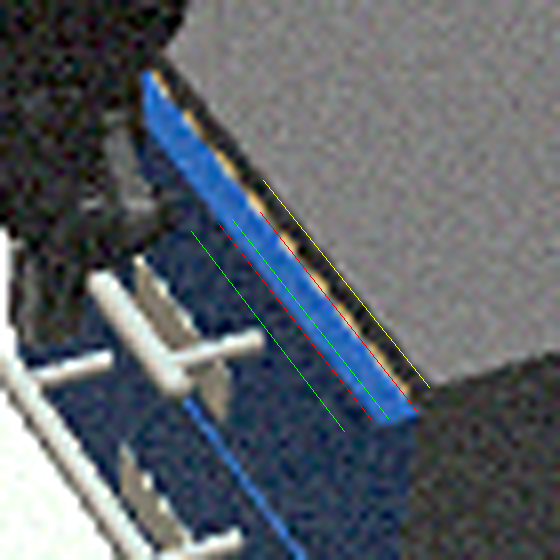

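The front strip lies on the red q=0 prediction to within about 2 mm, well away from the green q=10 mm line. With 13 N at the stop, it's shut. I'll back away and check everything.

```bash
python3 -m crank '[[1,1,0,0,0,0,0],[1,2,0,0,0,0,0],[1,3,0,0,0,0,0],[1,1,0,-3,0,0,0],[1,2,0,-4,0,0,0]]'
python3 -m crank '[[1,2,3,-3,0,0,0],[1,0,4,-3,0,0,0],[1,0,4,0,0,0,0],[1,0,4,0,0,0,0],[1,0,0,0,0,0,0]]'
python3 - <<'E'
from h import *
c=read_camera("side");k=cal(c);to((.5,.3,.3))
i=cv2.resize(c["color"],(800,500));cv2.imwrite("pics/side19.png",i[:,:,::-1])
i=np.clip(c["color"][80:160,310:400].astype(float)*2.2,0,255).astype(np.uint8)
i=cv2.resize(i,None,fx=7,fy=7,interpolation=cv2.INTER_CUBIC)
Rz=Ro.from_euler('z',6.1,degrees=True).as_matrix();ch=np.array([.6937,.1282,.197])
for q,col in((0,(255,0,0)),(.01,(0,255,0))):
  for xo in(-.015-q,-q):
    a=[(proj(k,ch+Rz@np.array([xo,y,-.013]))-[310,80])*7 for y in(-.125,-.02)]
    cv2.line(i,*[tuple(int(v) for v in u) for u in a],col,1)
cv2.imwrite("pics/side20.png",i[:,:,::-1])
b=[r for r in place_of("blue_weight_center","side")];print([(r["p"],r["location"]) for r in b])
read_camera("top");print([(r["p"],r["location"]) for r in place_of("blue_weight_center","top")],[(r["p"],r["location"]) for r in place_of("chest_drawer0_handle","top")])
print([(r["p"],r["location"]) for r in place_of("chest_drawer0_handle","side")], proj(k,(.644,.1229,.16)))
E
```

```text
time: 20.3
eef_pos: [0.5394, 0.1123, 0.1944]
tcp_rot: [-0.054, 0.999, 0.0, -0.002]
contact_force: [0.9, -0.2, 1.3]
opening: 0.001
time: 20.8
eef_pos: [0.5046, 0.2633, 0.2572]
tcp_rot: [-0.056, 0.998, 0.001, 0.001]
contact_force: [0.1, -1.0, 0.2]
opening: 0.002
t 20.85 pos [0.5049 0.2614 0.2567] zax [ 0.002  0.    -1.   ] yang 96.4 shift cm [ 0.05  3.89 -4.33] F [ 0.1  0.1 -1.2] op -0.001
[(0.89, [392.2, 295.8])]
[(0.85, [402.3, 174.2])] [(0.81, [231.3, 147.1])]
[(0.84, [340.0, 124.6])] [341.36168667 124.08238386]
```

View pics/side19.png

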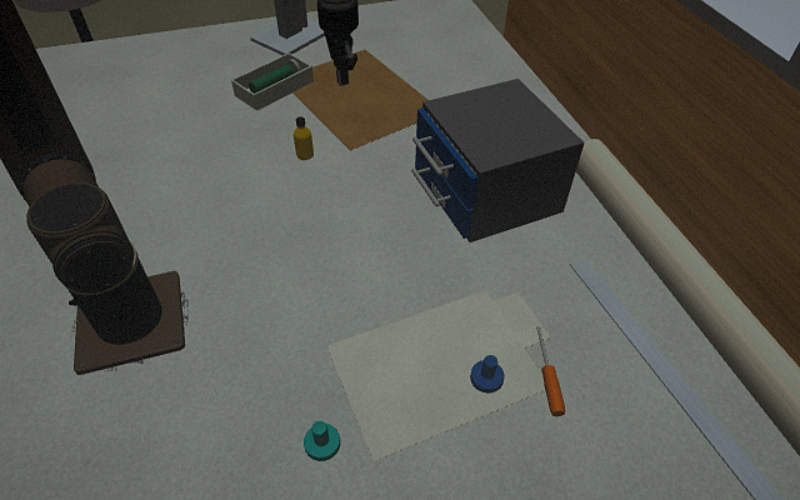

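View pics/side20.png

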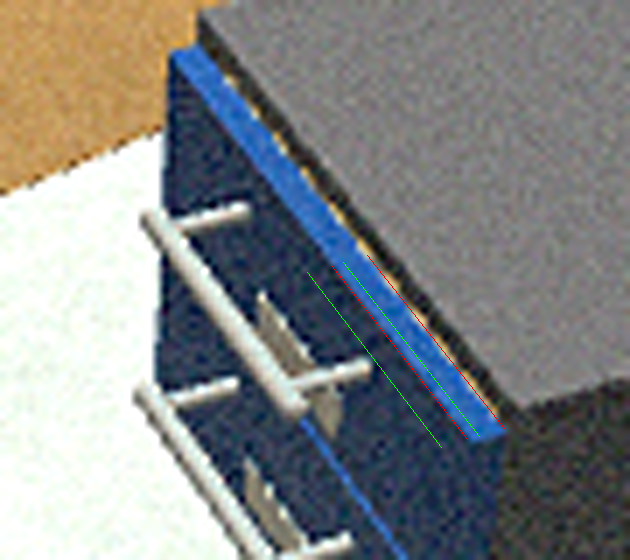

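The picture shows the upper drawer flush on the q=0 line, blue still at (488,373) and the arm clear of everything. Handing in.

```bash
python3 -m crank '[[1,0,0,0,0,0,0],[1,0,0,0,0,0,0]]'; python3 -c "
from plant import *
print(sign_off())"
```

```text
time: 21.3
eef_pos: [0.5056, 0.2587, 0.2564]
tcp_rot: [-0.053, 0.999, -0.0, 0.0]
contact_force: [0.2, -0.3, -0.3]
opening: -0.0
the job is handed in; nothing more can be done
None
```

I put the red weight in the open top drawer, let go of it, pushed the drawer shut by its bar handle, moved the arm clear and handed in at about 21 s.

**Last checks:**
- **Weight:** it stood upright after release, about 135 mm behind the handle and within 1 mm of the middle, while the drawer was still open. Once the drawer was shut the weight was out of sight. I last saw it, partly hidden, going in under the roof with about 3 cm to go.
- **Drawer:** its front lies on the line I predicted for fully shut, to within about 2 mm. The push force rose to about 13 N at the stop.
- **Blue weight:** within about 2 px of its starting spot in both cameras, so at most a few mm.
- **Contact:** the wrist force is about 0, and the arm touches nothing.

**What disagreed along the way:**
- The detector's best hit for red was the teal weight. I rejected it by colour.
- The fingertips sat about 16 mm higher than I expected. My first push passed over the bar without moving the drawer, so I repeated it about 25 mm lower.

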